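# Load a copper bar into the ratchet hold-down

## Robot

A 6-joint arm with a two-finger parallel gripper is mounted at the origin on a cart in front of the work surface, level with it; the furniture and walls round the work are solid. World frame = base frame: x ahead of the robot, y to its left, z up, the work surface at z = 0. Lengths are in m, angles in rad, forces in N, time in s.
With the tool pointing down it reaches from about 0.3 to 0.75 m from the base axis. Payload 8.5 kg.
Tool frame: the origin (TCP) lies at the very end of the fingers, on their centre line; the grasp point (between the pads) lies 19 mm behind it; z points along the fingers, y is the line along which they close (so a half turn about z gives the same grasp; the last joint's range is limited). The gripper opens to 85 mm and grips with 20 to 120 N. Pads are 22 mm wide; open, the fingers measure 114 mm over their backs; the gripper's body (76 mm by 85 mm) begins 54 mm behind the grasp point. The pads swing forward as they close: fully open they stand 13 mm farther back than shut.
Start: joints at [-1.438, 0.381, 1.297, -0, 1.464, -0.215], TCP at [0.187, -0.517, 0.231] pointing down, gripper open.
Joint ranges: [-3.11, 3.11], [-0.89, 2.33], [0.22, 2.48], [-1.42, 4.56], [0.17, 2.85], [-2.88, 2.88]. Speed limits (rad/s): [2.39, 2.39, 3.14, 3.14, 3.14, 3.14].

## Interface

Orientations are given as a rotation vector (axis times angle).
In Python, from station import readout, vision, job gives the robot as it stands. The module is installed in compiled form; this text tells all that it offers.
- The arm moves only by the tool servo_tool, never from a script. Its argument "commands" is a list of rows, each an object with "hand": the closure, from -1 (fully open) to 1 (shut); "xyz": the shift along the world's x, y, z in cm, a list of three; "roll": the turn about the world's z in degrees. A call has 1 to 8 rows; each row shifts and turns the commanded pose from where the row before left it; what a row does not reach is not made up. A row lasts 1/10 s, in which the tool goes at most 50 mm and 8.59 degrees, less where a joint would pass 70% of its speed; a pose out of reach is approached as far as the arm can. A call is refused whole if a number of a shift passes 5 or a number of a turn 8.59, either way. A call with a gripper value outside its range is refused whole. The fingers move at their own pace and stop on an object; "newtons" is the grip in N (left out, the last holds). Time passes only in rows, so rows that do not move let the fingers close. It gives the time, the measured TCP pose, the force, the opening and the grip force at its end, in the units of the state.
- readout.get_state(): the state, without advancing time (a new reading comes with each control period).
- vision.camera(name): name is "side" or "top"; returns the picture (400x640x3 uint8, red, green, blue); there is no depth.
- vision.camera_info(name): a dict with "K" (3x3 intrinsics, pixels), "rvec" (rotation vector, rad) and "tvec" (3), from world to camera coordinates, as OpenCV has them. Camera axes: x right, y down, z forward; pixel columns grow to the right and rows downward; lengths in m; the calibration is good to about 2 mm. A picture is of the moment at which its call begins. camera_info takes no time and is no camera call.
- job.close_job(): hands the job in; it is judged then, once.
The state is a dict: "time_s": time; "joints": joint angles; "qvel": joint speeds; "joint_torque": joint torques, N m; "ee_pos": TCP position; "tcp_rot": TCP orientation; "wrist_force": force on the tool from outside, world axes, zero at the start; "moment": the same for the moment, N m; "finger_gap": finger opening in m; "gripper_force": force on a finger pad.
Only numpy, scipy, OpenCV 4.12 (cv2) and the standard library are available. Lean on these libraries where they do the work, as an engineer would, in place of code of your own. Each camera call takes 0.05 s, during which the arm holds its last target. There are 200 camera calls.

## Task

Clamp the copper bar for welding. Leaving the red release alone, ratchet the blue hold-down arm up by its black post to its top notch, where it stays up by itself; lay the bar in the nest with one end under the pad and push it fully home against the end stop, then let it go. Finally squeeze the red release against the post, keep it squeezed while you guide the arm down until its pad just rests on the bar (do not let it drop, and do not force it), and let go; do not knock the two collets over.

Things in the scene. Friction and masses are not known exactly. Their poses are not given: they have to be found in the camera images.
- slide_nose (a point): middle of the arm's underside over the stand's origin, 32.5 mm above the table plus the arm's height. Under it the round black pad (16 mm diameter) hangs on a stiff stem that a worker sets: its face is 3.5 to 8 mm lower, not known better, so it meets the bar at an arm height between 0.005 and 0.0095, off the notches. Let go, it presses with 4 to 9 N; over 15 N marks the copper.
- stand: fixed ratchet hold-down stand: grey foot plate 148 (x) x 80 (y) x 12 mm high. Origin on the table straight under the pad; x runs from the open front of the nest back to the toothed column, z up. Plate from x = -63 to +85 mm. Column 12 x 14 mm centred at x = +66 mm, collar top at z = 113 mm. It carries nest, arm, pad, post and release.
- nest_seat (a point): where the bar's centre is when fully home; axes as the stand's, at its x = -33, z = 29 mm. Nest floor at z = 24, from x = -48 to +21 mm; channel 15 mm wide between brass guides (x = -42 to +12, 6 mm high, inner top edges chamfered 3 mm, flared in front); end stop 5.5 mm high, face at x = +12. A bar that is home runs along x and sticks 30 mm out over the front.
- holddown (a joint): height of the blue sliding arm, m: 0 lowest, 0.040 top collar. A sprung pawl lets it rise but catches it, as it sinks, at five notches: 0.0035, 0.0115, 0.0195, 0.0275 and the top one 0.0355 (raise it 1 to 3 mm past a notch for the pawl to drop in, then let it settle). It starts in one of the three lowest, weighs 0.25 to 0.4 kg and sinks freely. Lifting takes about 3 to 15 N.
- grip_post (a point): point on the axis of the arm's upright black post (16 x 16 mm, faces along the stand's x and y) at a good grip height: at x = +8, y = -12 mm of the stand, 76.5 mm above the table plus the arm's height; blue arm's top 30 mm lower, post's end 21.5 mm higher. Gripped across x the post is clear of the release. The arm's sleeve begins 42 mm behind (+x) it, topping out 14 mm below it.
- release (a joint): red release lever, turning on a shaft along the stand's x, rad: 0 pawl engaged; grows as its roller is squeezed towards the post; from about 0.13 the pawl is clear of the teeth and the arm is free to fall unless held; 0.18 is its stop. Its spring takes 5 N at the roller to start, 10 N at the stop. It rocks by itself as the pawl rides over teeth and rests at about 0.1 on a tooth's slope.
- thumb: red thumb roller of the release, lying along the stand's x, 14 mm diameter, 18 mm long; origin at its centre, at rest 30 mm to the +y side of grip_post and 1.5 mm higher; it rides with the arm. Post and roller together measure 45 mm along y, 39 mm when squeezed to the stop (the roller moves 6 mm towards the post, which does not yield; the arm is free from 41 mm).
- bar_center (a point): centre (half-way up) of the loose copper bar, 12 (its x) x 90 (its y) x 10 mm high, 0.09 kg, lying flat on the table in front of the stand; either end may go in first
- collet_1: loose steel spring collet 26 mm diameter, 34 mm high, standing on the table to the left of the stand; origin at the centre of its foot
- collet_2: loose steel spring collet 29 mm diameter, 36 mm high, standing on the table to the left of the stand; origin at the centre of its foot

How it is judged:
By the outcome, as a careful person would: the job done as asked, in the order asked, and still so for the second after the job is handed in, with the robot touching nothing.
It also fails if it takes over 64 s, if anything falls off the work surface, if the arm or the gripper's body presses on something with over 40 N, if the wrist force passes 120 N, or if a joint passes its speed limit or range.

## Working session

There is one attempt and no reset: what is moved stays moved. The work goes in short steps, Python scripts to look and compute and a tool call to move; the robot and the scene stay as the last step left them, time stands still between calls to the robot, and variables do not carry over. Pictures are saved under pics/ and viewed, at most 10 in all, crops included, and the job is handed in when it is done.

Besides the shell and the picture viewer there is one more tool, called after "Request:" by a JSON object that holds its "name" and its "arguments". servo_tool: Moves the arm, as the interface text tells. Its arguments: {"type":"object","properties":{"commands":{"type":"array"},"newtons":{"type":"number"}},"required":["commands"]}

```bash
mkdir -p pics
python3 - <<'E'
from station import readout, vision
import cv2,numpy as np
s=readout.get_state();print(s)
for n in("top","side"):
    im=vision.camera(n);np.save(n+".npy",im);cv2.imwrite(f"pics/{n}0.png",cv2.cvtColor(im,cv2.COLOR_RGB2BGR))
    i=vision.camera_info(n);print(n,i)
    R=cv2.Rodrigues(np.array(i["rvec"],float))[0];print("pos",-R.T@np.array(i["tvec"]).ravel())
E
```

```text
{'time_s': 0.0, 'joints': array([-1.43827673e+00,  3.81189241e-01,  1.29825970e+00,  1.64443316e-05,
        1.46358680e+00, -2.15296162e-01]), 'qvel': array([ 1.33181207e-03, -4.57360947e-04,  6.50595791e-04,  4.20895068e-05,
        1.26972548e-03,  1.80917772e-04]), 'joint_torque': array([ 1.88541198e-03, -4.48453474e+01, -2.31274670e+01, -7.48311459e-05,
        4.78573405e-03,  1.69902449e-06]), 'ee_pos': array([ 0.18742953, -0.51677051,  0.23071576]), 'tcp_rot': array([-3.09278622e+00, -5.43345820e-01, -1.19395462e-04]), 'wrist_force': array([ 0.16593906, -0.15769269,  0.23568744]), 'moment': array([ 0.02054337,  0.02687386, -0.0280883 ]), 'gripper_force': 0.0, 'finger_gap': 0.08528507248518762}
top {'K': array([[417.47033663,   0.        , 324.7433246 ],
       [  0.        , 417.47033663, 199.36079768],
       [  0.        ,   0.        ,   1.        ]]), 'rvec': array([ 2.08552719, -2.11055974,  0.25574227]), 'tvec': array([0.13815914, 0.54154737, 0.79098145])}
pos [0.34236469 0.13762848 0.89546523]
side {'K': array([[438.97697277,   0.        , 316.40034068],
       [  0.        , 438.97697277, 201.01393867],
       [  0.        ,   0.        ,   1.        ]]), 'rvec': array([ 1.93564804,  1.86430835, -0.52907735]), 'tvec': array([-0.14327969, -0.43073098,  1.19227317])}
pos [1.00119924 0.10089553 0.78421536]
```

View pics/top0.png

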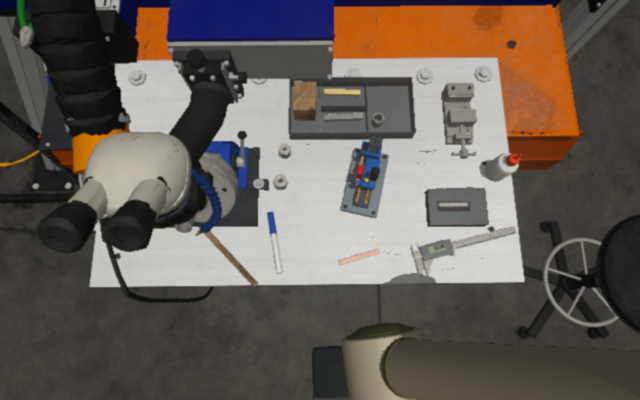

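View pics/side0.png

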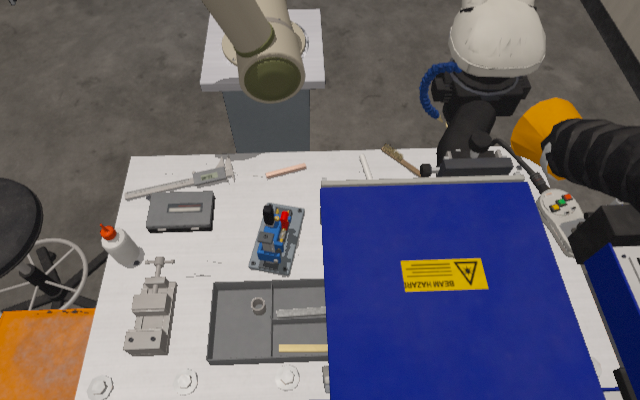

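The top view shows the stand around (366,180), the copper bar at (359,257) and the collets at (285,150) and (280,181). In the side view the stand is at (277,238) and the bar at (286,171).

```bash
cat > h.py <<'E'
import cv2,numpy as np
from station import readout, vision
def cam(n):
    i=vision.camera_info(n);return np.array(i["K"]),np.array(i["rvec"],float),np.array(i["tvec"],float)
def proj(n,P):
    K,r,t=cam(n);return cv2.projectPoints(np.atleast_2d(np.array(P,float)),r,t,K,None)[0].reshape(-1,2)
def ray(n,p):
    K,r,t=cam(n);R=cv2.Rodrigues(r)[0];return -R.T@t,R.T@np.linalg.solve(K,[p[0],p[1],1.])
def onz(n,p,z):
    c,d=ray(n,p);return c+d*(z-c[2])/d[2]
def cross(p,q):
    c,d=ray("top",p);e,f=ray("side",q);a=np.linalg.lstsq(np.c_[d,-f],e-c,rcond=None)[0]
    A,B=c+a[0]*d,e+a[1]*f;return (A+B)/2,np.linalg.norm(A-B)
def crop(n,im,x0,y0,w,h,k,out):
    cv2.imwrite(out,cv2.cvtColor(cv2.resize(im[y0:y0+h,x0:x0+w],None,fx=k,fy=k,interpolation=cv2.INTER_CUBIC),cv2.COLOR_RGB2BGR))
E
python3 - <<'E'
from h import *
T=np.load("top.npy");S=np.load("side.npy")
a=cv2.resize(T[125:275,330:400],None,fx=4,fy=4,interpolation=cv2.INTER_CUBIC)
b=cv2.resize(S[155:280,240:310],None,fx=4.8,fy=4.8,interpolation=cv2.INTER_CUBIC)
cv2.imwrite("pics/c1.png",cv2.cvtColor(np.hstack([a,b]),cv2.COLOR_RGB2BGR))
for n,im,(x0,y0,x1,y1) in(("top",T,(325,240,395,275)),("side",S,(255,155,315,185))):
    c=im.astype(int);m=((c[...,0]-c[...,2])>40).astype(np.uint8);k=np.zeros_like(m);k[y0:y1,x0:x1]=1;m*=k
    cs=max(cv2.findContours(m,0,1)[0],key=cv2.contourArea);r=cv2.minAreaRect(cs);bp=cv2.boxPoints(r)
    M=cv2.moments(m,True);ce=(M["m10"]/M["m00"],M["m01"]/M["m00"])
    print(n,r,ce,"bar",onz(n,ce,.008));P=np.array([onz(n,q,.01) for q in bp]);print(P.round(4))
    e=[P[1]-P[0],P[2]-P[1]];e=max(e,key=np.linalg.norm);print("len",np.linalg.norm(e),"ang",np.degrees(np.arctan2(e[1],e[0])))
for p in((285,151),(280,182)):print("collet",onz("top",p,.035))
for n,im in(("top",T),("side",S)):
    h=cv2.cvtColor(im,cv2.COLOR_RGB2HSV);m=cv2.inRange(h,(0,150,120),(6,255,255))|cv2.inRange(h,(174,150,120),(180,255,255))
    for c in cv2.findContours(m,0,1)[0]:
        if cv2.contourArea(c)>5:print(n,"red",cv2.boundingRect(c))
E
```

```text
top ((359.1651611328125, 256.05047607421875), (4.406001091003418, 41.473880767822266), 73.3007583618164) (359.10928961748635, 256.10382513661204) bar [0.43226079 0.06003331 0.008     ]
[[0.4246 0.1036 0.01  ]
 [0.4487 0.0187 0.01  ]
 [0.4398 0.0164 0.01  ]
 [0.4158 0.1011 0.01  ]]
len 0.08823545273707743 ang -74.12660195060019
side ((285.4411926269531, 169.76470947265625), (4.123105525970459, 40.26091384887695), 75.96376037597656) (285.46153846153845, 169.7051282051282) bar [0.43461408 0.05895126 0.008     ]
[[0.4424 0.0157 0.01  ]
 [0.4191 0.1008 0.01  ]
 [0.43   0.1027 0.01  ]
 [0.4531 0.0181 0.01  ]]
len 0.08827219659540445 ang 105.33250371942195
collet [0.65968475 0.21679173 0.035     ]
collet [0.58954242 0.22679462 0.035     ]
top red (356, 166, 8, 9)
top red (509, 153, 12, 12)
side red (280, 211, 9, 11)
```

View pics/c1.png

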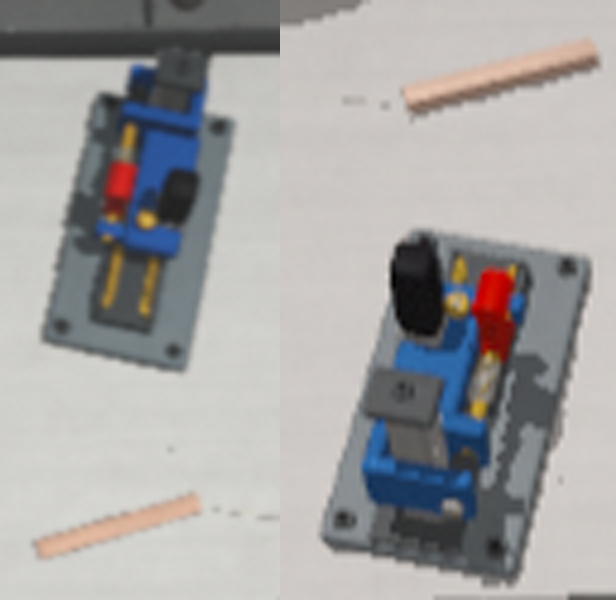

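The crops show the stand with front plate corners at top px (340.8,210.5) and (376.8,217.5), and the back right corner at (388.8,155). The arm is low, the post is on the right, and the red roller is to its left.

Run:
```python
from h import *
L=np.array([[-.063,.040],[-.063,-.040],[.085,-.040],[.085,.040]])
def fit(A,B):
    a,b=A.mean(0),B.mean(0);U,_,V=np.linalg.svd((A-a).T@(B-b));R=V.T@np.diag([1,np.sign(np.linalg.det(V.T@U.T))])@U.T
    t=b-R@a;return np.degrees(np.arctan2(R[1,0],R[0,0])),t,np.linalg.norm(A@R.T+t-B,axis=1)
t=np.array([onz("top",p,.012)[:2] for p in((340.8,210.5),(376.8,217.5),(388.8,155))])
s=np.array([onz("side",p,.012)[:2] for p in((304.6,208.8),(268.8,203),(249.4,268.5),(289,274.3))])
print(t,s)
print(fit(L[:3],t));print(fit(L,s));print(fit(np.r_[L[:3],L],np.r_[t,s]))
S=np.load("side.npy");T=np.load("top.npy")
for n,im,b in(("top",T,(365,160,385,185)),("side",S,(255,200,275,230))):
    m=(im.max(2)<60).astype(np.uint8);k=np.zeros_like(m);k[b[1]:b[3],b[0]:b[2]]=1;c=max(cv2.findContours(m*k,0,1)[0],key=cv2.contourArea);print(n,cv2.boundingRect(c),cv2.minAreaRect(c))
print(cross((359.8,170.2),(284.3,216.3)))
```

```text
[[ 0.53057888  0.09688553]
 [ 0.51426158  0.01960438]
 [ 0.65616966 -0.01317696]] [[ 0.5378653   0.09821432]
 [ 0.52122645  0.02463987]
 [ 0.6656384  -0.00930146]
 [ 0.68011451  0.06542264]]
(np.float64(-12.799346813945522), array([0.58328428, 0.044412  ]), array([0.00050697, 0.00129608, 0.00116763]))
(np.float64(-12.831464953270562), array([0.59048586, 0.04718676]), array([0.00196635, 0.00267766, 0.00180953, 0.0028479 ]))
(np.float64(-12.776117136452026), array([0.58739639, 0.04599449]), array([0.0046945 , 0.00313666, 0.00545021, 0.00314733, 0.00555001,
       0.00488653, 0.00125287]))
top (369, 168, 10, 13) ((373.7000427246094, 174.1000213623047), (7.602630138397217, 13.86362075805664), 26.56505012512207)
side (263, 205, 11, 20) ((268.0, 214.5), (19.0, 10.0), 90.0)
(array([0.59760101, 0.06049488, 0.0871873 ]), np.float64(0.0008903314962990772))
```

Request:
{"name": "servo_tool", "arguments": {"commands": [{"hand": -0.04,"xyz": [2.5,3.4,0],"roll": 3.6},{"hand": -0.04,"xyz": [2.5,3.4,0],"roll": 3.6},{"hand": -0.04,"xyz": [2.5,3.4,0],"roll": 3.6},{"hand": -0.04,"xyz": [2.5,3.4,0],"roll": 3.6},{"hand": -0.04,"xyz": [2.5,3.4,0],"roll": 3.6},{"hand": -0.04,"xyz": [2.5,3.4,0],"roll": 3.6},{"hand": -0.04,"xyz": [2.5,3.4,0],"roll": 3.6},{"hand": -0.04,"xyz": [2.5,3.4,0],"roll": 3.6}], "newtons": 30}}

```text
time_s: 0.9
ee_pos: [0.3881, -0.2434, 0.2312]
tcp_rot: [-2.86, -1.299, 0.0]
wrist_force: [0.5, -0.4, -0.3]
finger_gap: 0.0442
gripper_force: 0.0
```

```bash
cat >> h.py <<'E'
def st(p,o=(.587,.046),yaw=-12.8):
    c,s=np.cos(np.radians(yaw)),np.sin(np.radians(yaw));x,y,z=np.array(p,float).T;return np.c_[o[0]+c*x-s*y,o[1]+s*x+c*y,z]
def yawdeg():
    s=readout.get_state();y=cv2.Rodrigues(np.array(s["tcp_rot"]))[0][:,1];return np.degrees(np.arctan2(y[1],y[0]))
E
python3 - <<'E'
from h import *
for h in(.0035,.0115,.0195):
    pts=st([[x,y,z+h] for z in(.0465,.098) for x in(0,.016) for y in(-.02,-.004)])
    print(h,[ (n,proj(n,pts).min(0).round(1),proj(n,pts).max(0).round(1)) for n in("top","side")], "roller",[proj(n,st([[.008,.018,.078+h]])).round(1) for n in("top","side")])
print(yawdeg())
E
```

```text
0.0035 [('top', array([367. , 165.9]), array([379. , 182.2])), ('side', array([262.7, 205.8]), array([275.6, 228.3]))] roller [array([[358.7, 170.5]]), array([[284.9, 218.4]])]
0.0115 [('top', array([367.4, 164.7]), array([379.5, 181.1])), ('side', array([262.3, 203.5]), array([275.3, 226.3]))] roller [array([[359. , 169.3]]), array([[284.7, 216.2]])]
0.0195 [('top', array([367.8, 163.4]), array([380.1, 180.1])), ('side', array([261.8, 201.1]), array([274.9, 224.2]))] roller [array([[359.4, 168.1]]), array([[284.4, 214. ]])]
-41.13270566126353
```

Request:
{"name": "servo_tool", "arguments": {"commands": [{"hand": -0.04,"xyz": [2.5,3.4,0],"roll": 3.5},{"hand": -0.04,"xyz": [2.5,3.4,0],"roll": 3.5},{"hand": -0.04,"xyz": [2.5,3.4,0],"roll": 3.5},{"hand": -0.04,"xyz": [2.5,3.4,0],"roll": 3.6},{"hand": -0.04,"xyz": [2.6,3.5,0],"roll": 3.5},{"hand": -0.04,"xyz": [2.6,3.5,0],"roll": 3.5},{"hand": -0.04,"xyz": [2.6,3.5,0],"roll": 3.6},{"hand": -0.04,"xyz": [2.6,3.4,0],"roll": 3.6}]}}

```text
time_s: 1.7
ee_pos: [0.5921, 0.0318, 0.231]
tcp_rot: [-2.455, -1.96, 0.001]
wrist_force: [0.2, -0.6, 0.7]
finger_gap: 0.0442
gripper_force: 0.0
```

Request:
{"name": "servo_tool", "arguments": {"commands": [{"hand": -0.04,"xyz": [0,0,-4]},{"hand": -0.04,"xyz": [0,0,-4]},{"hand": -0.04,"xyz": [0,0,-1]},{"hand": -0.04,"xyz": [0,0,0]},{"hand": -0.04,"xyz": [0,0,0]}]}}

```text
invalid input at $.commands[0]: expected keys hand, xyz, roll
```

Run:
```python
from h import *
S=vision.camera("side");T=vision.camera("top")
a=cv2.resize(T[100:225,320:420],None,fx=4,fy=4,interpolation=cv2.INTER_CUBIC)
b=cv2.resize(S[155:280,230:330],None,fx=4,fy=4,interpolation=cv2.INTER_CUBIC)
cv2.imwrite("pics/c2.png",cv2.cvtColor(np.hstack([a,b]),cv2.COLOR_RGB2BGR))
s=readout.get_state();print(s["ee_pos"],yawdeg(),s["joints"],s["wrist_force"])
for n,f,o in(("top",4,(320,100)),("side",4,(230,155))):print(n,(proj(n,[s["ee_pos"]])-o)*f,[((proj(n,st([[.008,-.012,.098+h]]))-o)*f).round() for h in(.0035,.0115)])
```

```text
[0.59301147 0.03368626 0.23022583] -12.621613855604046 [-1.42815369e-01  4.59759347e-01  1.17060531e+00  9.60332365e-04
  1.51198542e+00  7.74169128e-02] [-0.10838706 -1.06765584 -0.87512538]
top [[250.85155658 188.08980557]] [array([[217., 282.]]), array([[219., 277.]])]
side [[126.08315166  53.64829604]] [array([[152., 221.]]), array([[151., 212.]])]
```

View pics/c2.png

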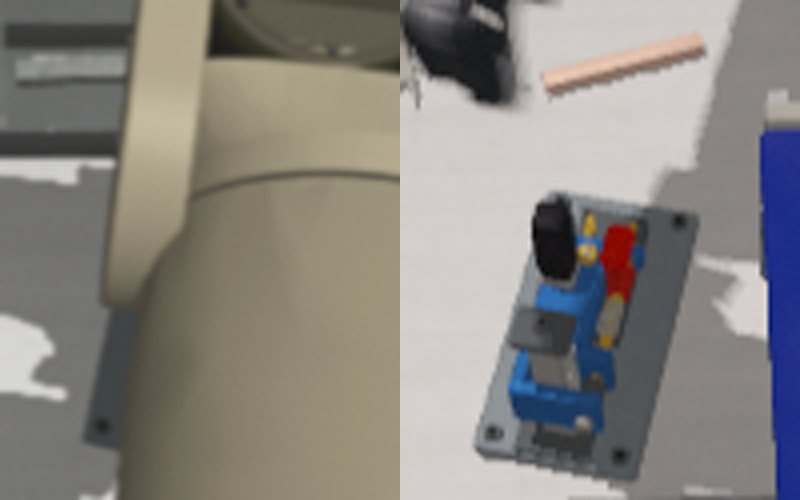

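The side view shows the post top at crop (553,212), matching the prediction; the robot covers the stand in the top view.

Request:
{"name": "servo_tool", "arguments": {"commands": [{"hand": -0.04,"xyz": [0,-0.1,-4],"roll": 0},{"hand": -0.04,"xyz": [-0.1,0,-4],"roll": 0},{"hand": -0.04,"xyz": [0,0,-3.5],"roll": 0},{"hand": -0.04,"xyz": [0,0,0],"roll": 0},{"hand": -0.04,"xyz": [0,0,0],"roll": 0}]}}

```text
time_s: 2.3
ee_pos: [0.5907, 0.0286, 0.1171]
tcp_rot: [2.459, 1.956, 0.0]
wrist_force: [0.7, -0.8, 0.7]
finger_gap: 0.0444
gripper_force: 0.0
```

Run:
```python
from h import *
S=vision.camera("side")
crop("side",S,220,140,120,140,4,"pics/c3.png")
s=readout.get_state();print(s["ee_pos"],yawdeg(),s["wrist_force"]);print((proj("side",[s["ee_pos"]])-(220,140))*4)
```

```text
[0.59125479 0.02857008 0.11814758] -12.994266863428109 [0.03502551 0.25953506 0.7723312 ]
[[180.2562962  260.20697575]]
```

View pics/c3.png

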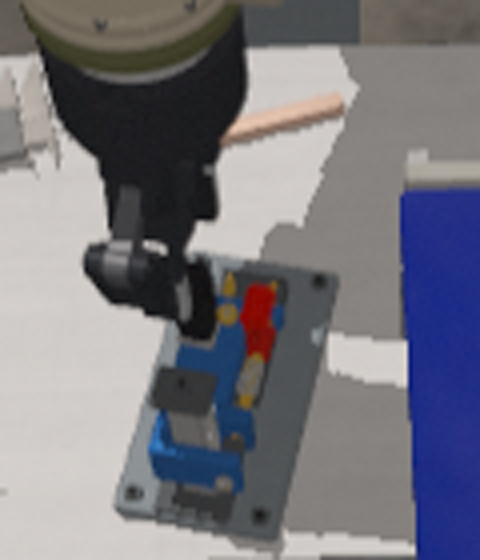

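The gripper stands above the post, about 4 mm too far toward -y. I'll correct that, descend and close.

Request:
{"name": "servo_tool", "arguments": {"commands": [{"hand": -0.04,"xyz": [0.1,0.4,-1],"roll": 0.2},{"hand": -0.04,"xyz": [0,0,-1.5],"roll": 0},{"hand": -0.04,"xyz": [0,0,-1.5],"roll": 0},{"hand": -0.04,"xyz": [0,0,-1.2],"roll": 0},{"hand": -0.04,"xyz": [0,0,0],"roll": 0},{"hand": -0.04,"xyz": [0,0,0],"roll": 0}]}}

```text
time_s: 2.95
ee_pos: [0.5922, 0.0331, 0.0663]
tcp_rot: [2.452, 1.959, 0.004]
wrist_force: [-4.8, 1.3, 9.7]
finger_gap: 0.0444
gripper_force: 5.6
```

Request:
{"name": "servo_tool", "arguments": {"commands": [{"hand": 0.4,"xyz": [0,0,0],"roll": 0},{"hand": 0.6,"xyz": [0,0,0],"roll": 0},{"hand": 0.8,"xyz": [0,0,0],"roll": 0},{"hand": 0.8,"xyz": [0,0,0],"roll": 0}], "newtons": 30}}

```text
time_s: 3.35
ee_pos: [0.5913, 0.0331, 0.0644]
tcp_rot: [-2.455, -1.96, 0.0]
wrist_force: [-3.1, 1.8, 2.7]
finger_gap: 0.0157
gripper_force: 34.5
```

Request:
{"name": "servo_tool", "arguments": {"commands": [{"hand": 0.8,"xyz": [0,0,0.2],"roll": 0},{"hand": 0.8,"xyz": [0,0,0.2],"roll": 0},{"hand": 0.8,"xyz": [0,0,0.2],"roll": 0},{"hand": 0.8,"xyz": [0,0,0.2],"roll": 0},{"hand": 0.8,"xyz": [0,0,0.2],"roll": 0},{"hand": 0.8,"xyz": [0,0,0],"roll": 0},{"hand": 0.8,"xyz": [0,0,0],"roll": 0}], "newtons": 60}}

```text
time_s: 4.05
ee_pos: [0.5913, 0.0331, 0.0746]
tcp_rot: [-2.455, -1.96, -0.0]
wrist_force: [0.7, 3.4, -5.3]
finger_gap: 0.0152
gripper_force: 60.7
```

Request:
{"name": "servo_tool", "arguments": {"commands": [{"hand": 0.8,"xyz": [0,0,0.2],"roll": 0},{"hand": 0.8,"xyz": [0,0,0.2],"roll": 0},{"hand": 0.8,"xyz": [0,0,0.2],"roll": 0},{"hand": 0.8,"xyz": [0,0,0.2],"roll": 0},{"hand": 0.8,"xyz": [0,0,0.2],"roll": 0},{"hand": 0.8,"xyz": [0,0,0],"roll": 0},{"hand": 0.8,"xyz": [0,0,0],"roll": 0}]}}

```text
time_s: 4.75
ee_pos: [0.5913, 0.0331, 0.0845]
tcp_rot: [-2.455, -1.96, -0.0]
wrist_force: [-1.3, 4.6, -6.9]
finger_gap: 0.0152
gripper_force: 60.1
```

Run:
```python
from h import *
S=vision.camera("side");np.save("s2.npy",S);s=readout.get_state();print(s["ee_pos"],s["wrist_force"])
h=cv2.cvtColor(S,cv2.COLOR_RGB2HSV);m=cv2.inRange(h,(0,150,120),(6,255,255))|cv2.inRange(h,(174,150,120),(180,255,255))
for c in cv2.findContours(m[150:300,230:330],0,1)[0]:print(cv2.boundingRect(c))
S0=np.load("side.npy");h=cv2.cvtColor(S0,cv2.COLOR_RGB2HSV);m=cv2.inRange(h,(0,150,120),(6,255,255))|cv2.inRange(h,(174,150,120),(180,255,255))
for c in cv2.findContours(m[150:300,230:330],0,1)[0]:print("old",cv2.boundingRect(c))
for h in(.0035,.0115,.0195,.0235,.0315,.04):print(h,proj("side",st([[.008,.018,.078+h]]))-(230,150))
```

```text
[0.59131128 0.03308188 0.08443984] [-0.94575729  5.02732709 -6.62745113]
(49, 56, 9, 15)
old (52, 76, 2, 2)
old (50, 61, 9, 11)
0.0035 [[54.93456666 68.36999777]]
0.0115 [[54.68800162 66.19708236]]
0.0195 [[54.43722352 63.98703827]]
0.0235 [[54.31022067 62.86779431]]
0.0315 [[54.05291758 60.60024713]]
0.04 [[53.7746079  58.14757427]]
```

Request:
{"name": "servo_tool", "arguments": {"commands": [{"hand": 0.8,"xyz": [0,0,0.2],"roll": 0},{"hand": 0.8,"xyz": [0,0,0.2],"roll": 0},{"hand": 0.8,"xyz": [0,0,0.2],"roll": 0},{"hand": 0.8,"xyz": [0,0,0],"roll": 0}]}}

```text
time_s: 5.2
ee_pos: [0.5913, 0.0331, 0.091]
tcp_rot: [-2.455, -1.961, -0.0]
wrist_force: [-2.3, 5.2, -4.3]
finger_gap: 0.0154
gripper_force: 60.9
```

Request:
{"name": "servo_tool", "arguments": {"commands": [{"hand": 0.8,"xyz": [0,0,0.2],"roll": 0},{"hand": 0.8,"xyz": [0,0,0],"roll": 0}]}}

```text
time_s: 5.4
ee_pos: [0.5913, 0.0331, 0.0931]
tcp_rot: [2.455, 1.961, 0.0]
wrist_force: [-2.6, 5.7, -4.0]
finger_gap: 0.0155
gripper_force: 60.9
```

Request:
{"name": "servo_tool", "arguments": {"commands": [{"hand": 0.8,"xyz": [0,0,0.1],"roll": 0},{"hand": 0.8,"xyz": [0,0,0],"roll": 0}]}}

```text
time_s: 5.6
ee_pos: [0.5913, 0.0331, 0.094]
tcp_rot: [-2.455, -1.961, -0.0]
wrist_force: [-2.5, 5.1, -2.9]
finger_gap: 0.0151
gripper_force: 60.6
```

Request:
{"name": "servo_tool", "arguments": {"commands": [{"hand": 0.8,"xyz": [0,0,0.1],"roll": 0},{"hand": 0.8,"xyz": [0,0,0],"roll": 0}]}}

```text
time_s: 5.8
ee_pos: [0.5913, 0.0331, 0.094]
tcp_rot: [-2.454, -1.96, 0.0]
wrist_force: [0.1, 5.6, -12.3]
finger_gap: 0.0149
gripper_force: 60.0
```

Request:
{"name": "servo_tool", "arguments": {"commands": [{"hand": 0.8,"xyz": [0,0,0.1],"roll": 0},{"hand": 0.8,"xyz": [0,0,0],"roll": 0}]}}

```text
time_s: 6.0
ee_pos: [0.5912, 0.0331, 0.0941]
tcp_rot: [-2.454, -1.96, 0.001]
wrist_force: [2.2, 5.2, -18.6]
finger_gap: 0.0152
gripper_force: 60.1
```

Request:
{"name": "servo_tool", "arguments": {"commands": [{"hand": 0.8,"xyz": [0,0,-0.2],"roll": 0},{"hand": 0.8,"xyz": [0,0,-0.1],"roll": 0},{"hand": 0.8,"xyz": [0,0,-0.1],"roll": 0},{"hand": 0.8,"xyz": [0,0,-0.1],"roll": 0},{"hand": 0.8,"xyz": [0,0,-0.1],"roll": 0},{"hand": 0.8,"xyz": [0,0,0],"roll": 0}]}}

```text
time_s: 6.6
ee_pos: [0.5913, 0.0331, 0.0898]
tcp_rot: [-2.455, -1.96, -0.0]
wrist_force: [-2.3, 5.2, -3.8]
finger_gap: 0.0154
gripper_force: 62.2
```

Request:
{"name": "servo_tool", "arguments": {"commands": [{"hand": 0.8,"xyz": [0,0,-0.1],"roll": 0},{"hand": 0.8,"xyz": [0,0,0],"roll": 0}]}}

```text
time_s: 6.8
ee_pos: [0.5913, 0.0331, 0.0891]
tcp_rot: [2.455, 1.961, 0.0]
wrist_force: [-3.1, 5.2, -1.2]
finger_gap: 0.0154
gripper_force: 62.4
```

Request:
{"name": "servo_tool", "arguments": {"commands": [{"hand": 0.8,"xyz": [0,0,-0.1],"roll": 0},{"hand": 0.8,"xyz": [0,0,0],"roll": 0}]}}

```text
time_s: 7.0
ee_pos: [0.5913, 0.0331, 0.0886]
tcp_rot: [2.454, 1.961, 0.001]
wrist_force: [-4.9, 4.7, 2.4]
finger_gap: 0.0153
gripper_force: 63.0
```

Request:
{"name": "servo_tool", "arguments": {"commands": [{"hand": 0.5,"xyz": [0,0,0],"roll": 0},{"hand": 0.3,"xyz": [0,0,0],"roll": 0},{"hand": 0.3,"xyz": [0,0,0],"roll": 0},{"hand": 0.3,"xyz": [0,0,1],"roll": 0},{"hand": 0.3,"xyz": [0,0,2],"roll": 0},{"hand": 0.3,"xyz": [0,0,3],"roll": 0},{"hand": 0.3,"xyz": [0,0,4],"roll": 0},{"hand": 0.1,"xyz": [0,0,1],"roll": 0}]}}

```text
time_s: 7.8
ee_pos: [0.5929, 0.0326, 0.2026]
tcp_rot: [2.45, 1.957, 0.009]
wrist_force: [0.5, 0.6, 0.3]
finger_gap: 0.038
gripper_force: 0.0
```

Run:
```python
from h import *
S=vision.camera("side");np.save("s3.npy",S);s=readout.get_state();print(s["ee_pos"],yawdeg(),s["wrist_force"])
h=cv2.cvtColor(S,cv2.COLOR_RGB2HSV);m=cv2.inRange(h,(0,150,120),(6,255,255))|cv2.inRange(h,(174,150,120),(180,255,255))
for c in cv2.findContours(m[150:300,230:330],0,1)[0]:print(cv2.boundingRect(c))
```

```text
[0.59279934 0.0326573  0.20205949] -12.771357054774658 [-0.02295039  0.12484886  0.15251723]
(49, 55, 9, 17)
```

Request:
{"name": "servo_tool", "arguments": {"commands": [{"hand": -0.3,"xyz": [-2.8,1,0],"roll": 4.7},{"hand": -0.3,"xyz": [-2.8,1,0],"roll": 4.7},{"hand": -0.3,"xyz": [-2.8,1,-1],"roll": 4.7},{"hand": -0.3,"xyz": [-2.8,1,-2],"roll": 4.7},{"hand": -0.3,"xyz": [-2.8,0.9,-3],"roll": 4.7},{"hand": -0.3,"xyz": [-2.8,0.9,-4],"roll": 4.8},{"hand": -0.3,"xyz": [0,0,0],"roll": 0},{"hand": -0.3,"xyz": [0,0,0],"roll": 0}]}}

```text
time_s: 8.65
ee_pos: [0.4228, 0.091, 0.0967]
tcp_rot: [-1.9, -2.5, 0.002]
wrist_force: [0.8, -0.4, 1.4]
finger_gap: 0.0555
gripper_force: 0.0
```

Run:
```python
from h import *
S=vision.camera("side");T=vision.camera("top");s=readout.get_state();print(s["ee_pos"],yawdeg(),s["wrist_force"])
a=cv2.resize(T[125:275,320:420],None,fx=4,fy=4,interpolation=cv2.INTER_CUBIC)
b=cv2.resize(S[130:280,230:330],None,fx=4,fy=4,interpolation=cv2.INTER_CUBIC)
cv2.imwrite("pics/c4.png",cv2.cvtColor(np.hstack([a,b]),cv2.COLOR_RGB2BGR))
for n,o in(("top",(320,125)),("side",(230,130))):print(n,(proj(n,[s["ee_pos"],[.425,.0903,.005]])-o)*4)
```

```text
[0.42487764 0.09067118 0.0979595 ] 15.479944935356963 [ 0.44525008  1.49489734 -0.53629885]
top [[108.51400007 521.34464786]
 [ 99.34212209 539.4334815 ]]
side [[274.84884526  36.32138713]
 [279.18615382 146.23125733]]
```

View pics/c4.png

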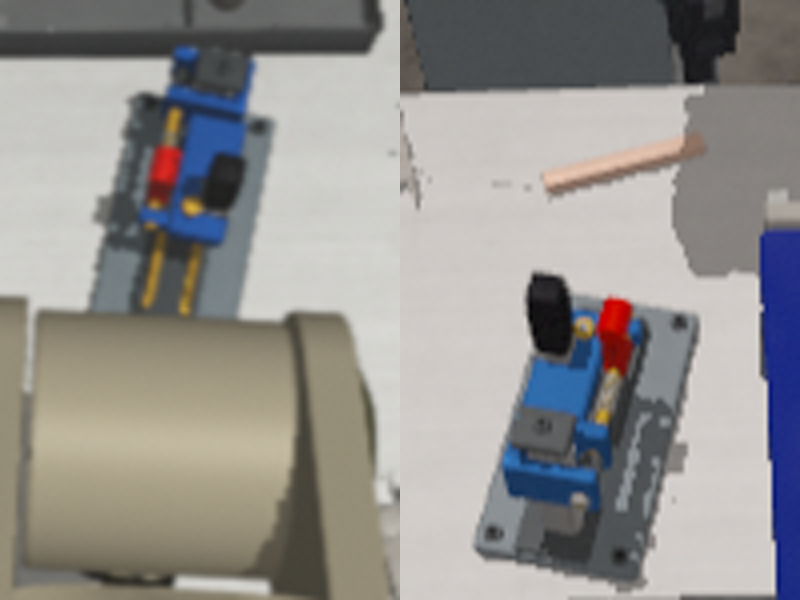

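The arm stays raised. In the side view the grip point (679,146) lies on the bar near its left end (right in the picture), so I descend.

Request:
{"name": "servo_tool", "arguments": {"commands": [{"hand": -0.3,"xyz": [0,0,-3],"roll": 0},{"hand": -0.3,"xyz": [0,0,-3],"roll": 0},{"hand": -0.3,"xyz": [0,0,-2],"roll": 0},{"hand": -0.3,"xyz": [0,0,-1.3],"roll": 0},{"hand": -0.3,"xyz": [0,0,0],"roll": 0},{"hand": -0.3,"xyz": [0,0,0],"roll": 0}]}}

```text
time_s: 9.35
ee_pos: [0.4246, 0.0907, 0.0049]
tcp_rot: [1.901, 2.5, 0.001]
wrist_force: [0.2, -0.9, 0.4]
finger_gap: 0.0553
gripper_force: 0.0
```

Request:
{"name": "servo_tool", "arguments": {"commands": [{"hand": 0.2,"xyz": [0,0,0],"roll": 0},{"hand": 0.6,"xyz": [0,0,0],"roll": 0},{"hand": 0.9,"xyz": [0,0,0],"roll": 0},{"hand": 0.9,"xyz": [0,0,0],"roll": 0},{"hand": 0.9,"xyz": [0,0,0],"roll": 0}], "newtons": 40}}

```text
time_s: 9.85
ee_pos: [0.4238, 0.0909, 0.0049]
tcp_rot: [1.9, 2.5, 0.001]
wrist_force: [-0.8, -0.3, 5.1]
finger_gap: 0.0084
gripper_force: 40.3
```

Gap of 8.4 mm means only the tips hold the bar's upper edge; reopen, lower 3.5 mm and grip again.

Request:
{"name": "servo_tool", "arguments": {"commands": [{"hand": 0.4,"xyz": [0,0,0],"roll": 0},{"hand": 0.4,"xyz": [0,0,0],"roll": 0},{"hand": 0.4,"xyz": [0,0,-0.35],"roll": 0},{"hand": 0.4,"xyz": [0,0,0],"roll": 0},{"hand": 0.9,"xyz": [0,0,0],"roll": 0},{"hand": 0.9,"xyz": [0,0,0],"roll": 0},{"hand": 0.9,"xyz": [0,0,0],"roll": 0}]}}

```text
time_s: 10.55
ee_pos: [0.4234, 0.091, 0.0008]
tcp_rot: [-1.901, -2.501, 0.0]
wrist_force: [-0.2, -0.6, 0.2]
finger_gap: 0.0088
gripper_force: 40.1
```

Request:
{"name": "servo_tool", "arguments": {"commands": [{"hand": 0.9,"xyz": [0,0,0.5],"roll": 0},{"hand": 0.9,"xyz": [0,0,2],"roll": 0},{"hand": 0.9,"xyz": [0,0,3],"roll": 0},{"hand": 0.9,"xyz": [0,0,2],"roll": 0},{"hand": 0.9,"xyz": [0,0,0],"roll": 0},{"hand": 0.9,"xyz": [0,0,0],"roll": 0}]}}

```text
time_s: 11.15
ee_pos: [0.4233, 0.091, 0.0757]
tcp_rot: [1.901, 2.501, 0.0]
wrist_force: [-1.3, 0.2, -1.5]
finger_gap: 0.0086
gripper_force: 40.1
```

```bash
cat >> h.py <<'E'
def bar(n,im,box,z):
    x0,y0,x1,y1=box;c=im.astype(int);m=((c[...,0]-c[...,2])>40)&((c[...,0]-c[...,1])>15)&(c[...,1]-c[...,2]<60);k=np.zeros(m.shape,bool);k[y0:y1,x0:x1]=1;m=(m&k).astype(np.uint8)
    cs=max(cv2.findContours(m,0,1)[0],key=cv2.contourArea);r=cv2.minAreaRect(cs);bp=cv2.boxPoints(r)
    d=sorted([(np.linalg.norm(bp[i]-bp[(i+1)%4]),i) for i in range(4)]);e=[(bp[i]+bp[(i+1)%4])/2 for _,i in d[:2]]
    P=[onz(n,q,z) for q in e];v=P[1]-P[0];return np.array(e),np.array(P),np.degrees(np.arctan2(v[1],v[0]))%180
E
python3 - <<'E'
from h import *
S=vision.camera("side");T=vision.camera("top");s=readout.get_state();print(s["ee_pos"],yawdeg(),s["wrist_force"],s["finger_gap"])
a=cv2.resize(T[125:275,320:420],None,fx=4,fy=4,interpolation=cv2.INTER_CUBIC)
b=cv2.resize(S[130:280,230:330],None,fx=4,fy=4,interpolation=cv2.INTER_CUBIC)
cv2.imwrite("pics/c5.png",cv2.cvtColor(np.hstack([a,b]),cv2.COLOR_RGB2BGR))
print(bar("side",S,(240,120,330,190),s["ee_pos"][2]+.005))
E
```

```text
[0.4228845  0.09095077 0.07501509] 15.519870704974789 [ 0.09947006  0.80849252 -0.22130362] 0.008885504967721005
(array([[293.32355, 145.29413],
       [262.2647 , 153.05884]], dtype=float32), array([[0.42590562, 0.07906241, 0.08001509],
       [0.44385127, 0.01592102, 0.08001509]]), np.float64(105.8658775389002))
```

View pics/c5.png

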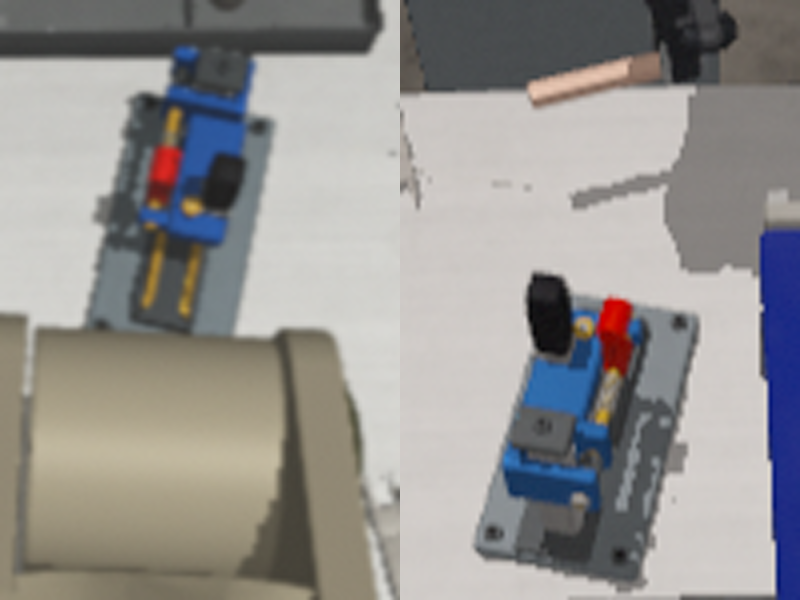

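The bar is held level and along the tool. Next I measure the channel from the yellow guides in the top view.

Run:
```python
from h import *
T=vision.camera("top");h=cv2.cvtColor(T,cv2.COLOR_RGB2HSV)
m=cv2.inRange(h,(14,110,60),(32,255,255));k=np.zeros_like(m);k[182:206,350:375]=1;m*=k
R=np.array([[np.cos(np.radians(-12.8)),-np.sin(np.radians(-12.8))],[np.sin(np.radians(-12.8)),np.cos(np.radians(-12.8))]])
for c in cv2.findContours((m>0).astype(np.uint8),0,1)[0]:
    if len(c)<4: continue
    g=np.zeros_like(m);cv2.drawContours(g,[c],-1,1,-1);ys,xs=np.nonzero(g)
    P=np.array([onz("top",p,.029)[:2] for p in zip(xs,ys)]);L=(P-(.5862,.046))@R
    vx,vy,*_=cv2.fitLine(P.astype(np.float32),2,0,.01,.01).ravel()
    print(cv2.boundingRect(c),len(xs),"mean",L.mean(0).round(4),L.min(0).round(4),L.max(0).round(4),"ang",np.degrees(np.arctan2(vy,vx)))
```

```text
(365, 187, 5, 17) 43 mean [-0.0241 -0.0108] [-0.0424 -0.0133] [-0.0058 -0.0083] ang -13.008375
(356, 183, 5, 19) 46 mean [-0.0219  0.0091] [-0.0421  0.0064] [-0.0011  0.0118] ang -13.339724
```

Request:
{"name": "servo_tool", "arguments": {"commands": [{"hand": 0.9,"xyz": [0.2,-0.1,0],"roll": 7.7},{"hand": 0.9,"xyz": [0.2,-0.1,0],"roll": 7.7},{"hand": 0.9,"xyz": [0.2,-0.1,0],"roll": 7.7},{"hand": 0.9,"xyz": [0.2,-0.1,0],"roll": 7.7},{"hand": 0.9,"xyz": [0.2,-0.2,0],"roll": 7.7},{"hand": 0.9,"xyz": [0.2,-0.2,0],"roll": 7.7},{"hand": 0.9,"xyz": [0.2,-0.2,0],"roll": 7.7},{"hand": 0.9,"xyz": [0.2,-0.2,0],"roll": 7.7}]}}

```text
time_s: 12.1
ee_pos: [0.4391, 0.0789, 0.0749]
tcp_rot: [-0.343, -3.121, 0.0]
wrist_force: [0.4, 0.4, -0.6]
finger_gap: 0.0085
gripper_force: 40.0
```

Request:
{"name": "servo_tool", "arguments": {"commands": [{"hand": 0.9,"xyz": [0,0,-1.5],"roll": 0},{"hand": 0.9,"xyz": [0,0,-1.5],"roll": 0},{"hand": 0.9,"xyz": [0,0,-0.9],"roll": 0},{"hand": 0.9,"xyz": [0,0,0],"roll": 0},{"hand": 0.9,"xyz": [0,0,0],"roll": 0},{"hand": 0.9,"xyz": [0,0,0],"roll": 0}]}}

```text
time_s: 12.7
ee_pos: [0.4397, 0.079, 0.0372]
tcp_rot: [0.352, 3.121, 0.0]
wrist_force: [-0.8, 0.7, -0.3]
finger_gap: 0.0086
gripper_force: 40.0
```

Run:
```python
from h import *
S=vision.camera("side");s=readout.get_state();print(s["ee_pos"],yawdeg(),s["wrist_force"],s["finger_gap"])
e,P,a=bar("side",S,(240,120,330,215),s["ee_pos"][2]+.006);print(e,P,a)
```

```text
[0.43973182 0.0789486  0.03727306] 77.13025290751055 [ 0.41113114  0.2418425  -0.89322091] 0.008817159370459574
[[293.7803  160.1836 ]
 [286.22623 192.28851]] [[0.43617218 0.07844256 0.04327306]
 [0.5165433  0.06230742 0.04327306]] 168.64831558032108
```

Request:
{"name": "servo_tool", "arguments": {"commands": [{"hand": 0.9,"xyz": [1.5,-0.35,0],"roll": 0},{"hand": 0.9,"xyz": [1.5,-0.35,0],"roll": 0},{"hand": 0.9,"xyz": [1.5,-0.35,0],"roll": 0},{"hand": 0.9,"xyz": [1.5,-0.35,0],"roll": 0},{"hand": 0.9,"xyz": [1.5,-0.35,0],"roll": 0},{"hand": 0.9,"xyz": [0,0,0],"roll": 0},{"hand": 0.9,"xyz": [0,0,0],"roll": 0},{"hand": 0.9,"xyz": [0,0,0],"roll": 0}]}}

```text
time_s: 13.55
ee_pos: [0.5135, 0.0617, 0.0369]
tcp_rot: [-0.352, -3.121, -0.0]
wrist_force: [0.1, -0.3, -1.1]
finger_gap: 0.0086
gripper_force: 40.0
```

Run:
```python
from h import *
S=vision.camera("side");T=vision.camera("top");s=readout.get_state();print(s["ee_pos"],yawdeg(),s["wrist_force"],s["finger_gap"])
a=cv2.resize(T[125:255,320:400],None,fx=4.5,fy=4.5,interpolation=cv2.INTER_CUBIC)
b=cv2.resize(S[150:280,240:320],None,fx=4.5,fy=4.5,interpolation=cv2.INTER_CUBIC)
cv2.imwrite("pics/c6.png",cv2.cvtColor(np.hstack([a,b]),cv2.COLOR_RGB2BGR))
```

```text
[0.51379408 0.06168084 0.0369392 ] 77.14079609896132 [-0.06726782 -0.0212472  -1.15074125] 0.008508190614584769
```

View pics/c6.png

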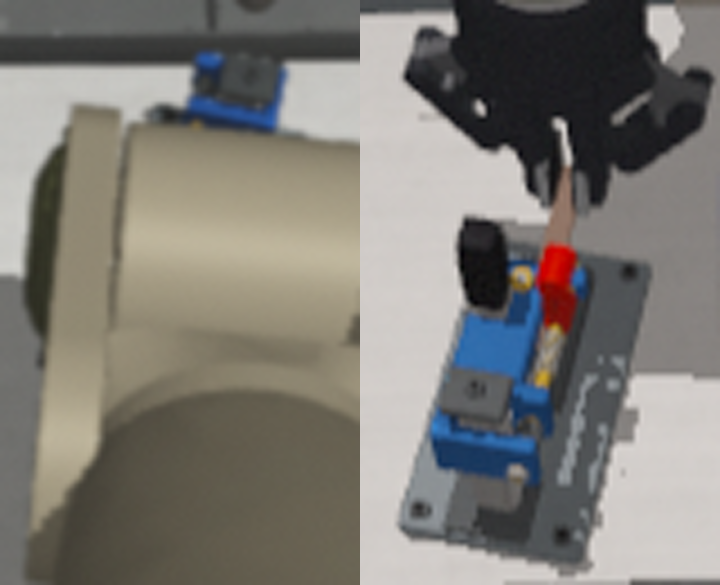

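The bar enters under the arm past the roller, at (560,210). Now I lower it into the nest by feel.

Request:
{"name": "servo_tool", "arguments": {"commands": [{"hand": 0.9,"xyz": [0,0,-0.2],"roll": 0},{"hand": 0.9,"xyz": [0,0,-0.2],"roll": 0},{"hand": 0.9,"xyz": [0,0,-0.1],"roll": 0},{"hand": 0.9,"xyz": [0,0,0],"roll": 0}]}}

```text
time_s: 14.05
ee_pos: [0.5143, 0.0615, 0.0316]
tcp_rot: [-0.352, -3.121, -0.0]
wrist_force: [0.2, -0.4, -0.8]
finger_gap: 0.0089
gripper_force: 40.0
```

Request:
{"name": "servo_tool", "arguments": {"commands": [{"hand": 0.9,"xyz": [0,0,-0.1],"roll": 0},{"hand": 0.9,"xyz": [0,0,-0.1],"roll": 0},{"hand": 0.9,"xyz": [0,0,0],"roll": 0}]}}

```text
time_s: 14.35
ee_pos: [0.5144, 0.0615, 0.0297]
tcp_rot: [-0.352, -3.122, 0.0]
wrist_force: [-0.0, -0.6, -1.2]
finger_gap: 0.0088
gripper_force: 40.0
```

Request:
{"name": "servo_tool", "arguments": {"commands": [{"hand": 0.9,"xyz": [0,0,-0.1],"roll": 0},{"hand": 0.9,"xyz": [0,0,-0.1],"roll": 0},{"hand": 0.9,"xyz": [0,0,0],"roll": 0}]}}

```text
time_s: 14.65
ee_pos: [0.5144, 0.0615, 0.0277]
tcp_rot: [-0.352, -3.122, 0.0]
wrist_force: [-0.3, 0.6, -1.5]
finger_gap: 0.0089
gripper_force: 40.0
```

Request:
{"name": "servo_tool", "arguments": {"commands": [{"hand": 0.9,"xyz": [0,0,-0.1],"roll": 0},{"hand": 0.9,"xyz": [0,0,0],"roll": 0}]}}

```text
time_s: 14.85
ee_pos: [0.5144, 0.0615, 0.0267]
tcp_rot: [-0.352, -3.122, -0.0]
wrist_force: [0.4, -0.2, -0.1]
finger_gap: 0.0085
gripper_force: 40.0
```

Request:
{"name": "servo_tool", "arguments": {"commands": [{"hand": 0.9,"xyz": [0,0,-0.1],"roll": 0},{"hand": 0.9,"xyz": [0,0,0],"roll": 0}]}}

```text
time_s: 15.05
ee_pos: [0.5144, 0.0614, 0.0257]
tcp_rot: [-0.352, -3.122, -0.0]
wrist_force: [0.1, -0.6, -1.1]
finger_gap: 0.0085
gripper_force: 40.0
```

Request:
{"name": "servo_tool", "arguments": {"commands": [{"hand": 0.9,"xyz": [0,0,-0.1],"roll": 0},{"hand": 0.9,"xyz": [0,0,0],"roll": 0}]}}

```text
time_s: 15.25
ee_pos: [0.5145, 0.0614, 0.0248]
tcp_rot: [0.352, 3.122, 0.0]
wrist_force: [-0.3, 0.5, -0.9]
finger_gap: 0.0086
gripper_force: 40.1
```

Request:
{"name": "servo_tool", "arguments": {"commands": [{"hand": 0.9,"xyz": [0,0,-0.1],"roll": 0},{"hand": 0.9,"xyz": [0,0,0],"roll": 0}]}}

```text
time_s: 15.45
ee_pos: [0.5145, 0.0615, 0.0244]
tcp_rot: [0.352, 3.121, -0.0]
wrist_force: [-2.3, 0.2, 6.6]
finger_gap: 0.0086
gripper_force: 41.0
```

Request:
{"name": "servo_tool", "arguments": {"commands": [{"hand": 0.9,"xyz": [0.2,-0.05,0],"roll": 0},{"hand": 0.9,"xyz": [0.2,-0.05,0],"roll": 0},{"hand": 0.9,"xyz": [0,0,0],"roll": 0}]}}

```text
time_s: 15.75
ee_pos: [0.5172, 0.0608, 0.0243]
tcp_rot: [-0.351, -3.119, -0.0]
wrist_force: [-7.3, 1.4, 11.1]
finger_gap: 0.0084
gripper_force: 41.5
```

Request:
{"name": "servo_tool", "arguments": {"commands": [{"hand": 0.9,"xyz": [0,0,0.1],"roll": 0},{"hand": 0.9,"xyz": [0,0,0],"roll": 0}]}}

```text
time_s: 15.95
ee_pos: [0.5185, 0.0605, 0.0249]
tcp_rot: [0.352, 3.121, -0.0]
wrist_force: [0.8, -0.7, -1.8]
finger_gap: 0.0083
gripper_force: 40.1
```

Request:
{"name": "servo_tool", "arguments": {"commands": [{"hand": 0.9,"xyz": [0.1,-0.02,0],"roll": 0},{"hand": 0.9,"xyz": [0.1,-0.02,0],"roll": 0},{"hand": 0.9,"xyz": [0,0,0],"roll": 0}]}}

```text
time_s: 16.25
ee_pos: [0.5206, 0.06, 0.0248]
tcp_rot: [-0.352, -3.122, 0.0]
wrist_force: [-1.6, 0.3, 1.8]
finger_gap: 0.0085
gripper_force: 40.3
```

Request:
{"name": "servo_tool", "arguments": {"commands": [{"hand": 0.9,"xyz": [0.1,-0.02,0],"roll": 0},{"hand": 0.9,"xyz": [0.1,-0.02,0],"roll": 0},{"hand": 0.9,"xyz": [0,0,0],"roll": 0}]}}

```text
time_s: 16.55
ee_pos: [0.5213, 0.0599, 0.0247]
tcp_rot: [-0.352, -3.119, -0.0]
wrist_force: [-6.4, 0.9, 4.6]
finger_gap: 0.0087
gripper_force: 40.8
```

Request:
{"name": "servo_tool", "arguments": {"commands": [{"hand": 0.9,"xyz": [0.1,-0.02,0],"roll": 0},{"hand": 0.9,"xyz": [0,0,0],"roll": 0}]}}

```text
time_s: 16.75
ee_pos: [0.5213, 0.0599, 0.0247]
tcp_rot: [-0.351, -3.117, -0.0]
wrist_force: [-9.8, 2.2, 9.1]
finger_gap: 0.0086
gripper_force: 41.2
```

Request:
{"name": "servo_tool", "arguments": {"commands": [{"hand": 0.9,"xyz": [0.1,-0.02,0],"roll": 0},{"hand": 0.9,"xyz": [0,0,0],"roll": 0}]}}

```text
time_s: 16.95
ee_pos: [0.5213, 0.0599, 0.0247]
tcp_rot: [-0.351, -3.114, -0.0]
wrist_force: [-14.5, 1.5, 11.5]
finger_gap: 0.0086
gripper_force: 41.6
```

Request:
{"name": "servo_tool", "arguments": {"commands": [{"hand": 0.9,"xyz": [-0.15,0.03,0],"roll": 0},{"hand": 0.5,"xyz": [0,0,0],"roll": 0},{"hand": 0.3,"xyz": [0,0,0],"roll": 0},{"hand": 0.2,"xyz": [0,0,0],"roll": 0},{"hand": 0.2,"xyz": [-0.5,0.1,1],"roll": 0},{"hand": 0.2,"xyz": [-1,0.3,3],"roll": 0},{"hand": 0.2,"xyz": [-1.5,0.4,3],"roll": 0},{"hand": 0.2,"xyz": [-2,0.4,3],"roll": 0}]}}

```text
time_s: 17.75
ee_pos: [0.4725, 0.0716, 0.1264]
tcp_rot: [0.352, 3.121, 0.0]
wrist_force: [0.6, -0.4, 1.1]
finger_gap: 0.0342
gripper_force: 0.0
```

Request:
{"name": "servo_tool", "arguments": {"commands": [{"hand": 0.2,"xyz": [-3,0,3],"roll": 0},{"hand": 0.2,"xyz": [-3,0,3],"roll": 0},{"hand": 0.2,"xyz": [-3,0,1],"roll": 0},{"hand": 0.2,"xyz": [-3,0,0],"roll": 0}]}}

```text
time_s: 18.15
ee_pos: [0.3521, 0.0716, 0.1967]
tcp_rot: [0.351, 3.117, -0.0]
wrist_force: [0.2, 1.0, -1.0]
finger_gap: 0.0338
gripper_force: 0.0
```

Run:
```python
from h import *
S=vision.camera("side");T=vision.camera("top");s=readout.get_state();print(s["ee_pos"],yawdeg(),s["wrist_force"],s["finger_gap"],s["joints"])
a=cv2.resize(T[125:255,320:400],None,fx=4.5,fy=4.5,interpolation=cv2.INTER_CUBIC)
b=cv2.resize(S[150:280,240:320],None,fx=4.5,fy=4.5,interpolation=cv2.INTER_CUBIC)
cv2.imwrite("pics/c7.png",cv2.cvtColor(np.hstack([a,b]),cv2.COLOR_RGB2BGR))
for n,o in(("top",(320,125)),("side",(240,150))):print(n,(proj(n,st([[-.078,0,.034],[-.048,0,.034]],o=(.5855,.0448)))-o)*4.5)
```

```text
[0.34987076 0.0719658  0.19560352] 77.14037836698323 [ 0.26756588  0.07002745 -0.10900108] 0.03417662466275228 [-1.32299023e-01  7.41048688e-02  1.83174508e+00 -4.29498315e-05
  1.23523689e+00 -1.47863848e+00]
top [[171.04736192 418.35738588]
 [183.22689773 357.1208363 ]]
side [[208.57816138 188.36156482]
 [193.8174888  243.76912106]]
```

View pics/c7.png

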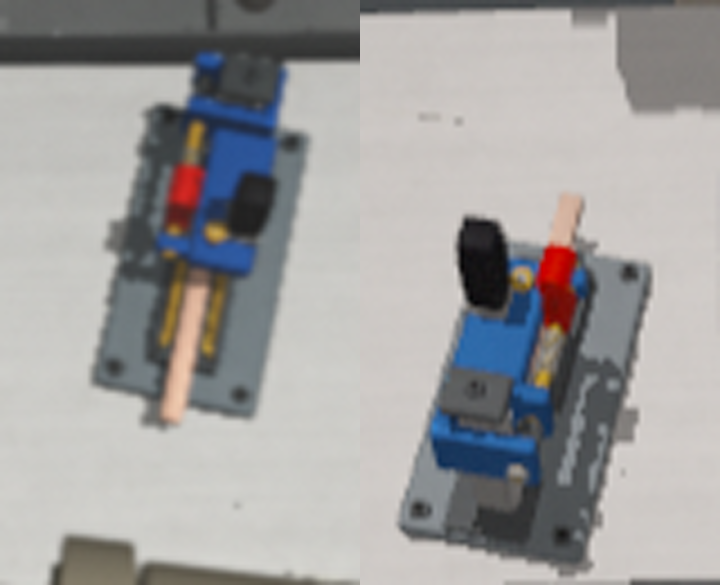

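The bar's free end at top crop (172,420) matches the home prediction (171,418), and it lies between the guides. Now over to the post and roller.

Request:
{"name": "servo_tool", "arguments": {"commands": [{"hand": -0.5,"xyz": [3,-0.3,0],"roll": 0},{"hand": -0.5,"xyz": [4,-0.5,0],"roll": 0},{"hand": -0.5,"xyz": [4.5,-0.5,0],"roll": 0},{"hand": -0.5,"xyz": [4.5,-0.5,0],"roll": 0},{"hand": -0.5,"xyz": [4.5,-0.5,0],"roll": 0},{"hand": -0.5,"xyz": [3.8,-0.6,0],"roll": 0},{"hand": -0.5,"xyz": [0,0,0],"roll": 0},{"hand": -0.5,"xyz": [0,0,0],"roll": 0}]}}

```text
time_s: 19.05
ee_pos: [0.5964, 0.0425, 0.1941]
tcp_rot: [-0.352, -3.121, -0.0]
wrist_force: [-0.4, -0.1, 0.2]
finger_gap: 0.0641
gripper_force: 0.0
```

Request:
{"name": "servo_tool", "arguments": {"commands": [{"hand": -0.5,"xyz": [0,0,-3],"roll": 0},{"hand": -0.5,"xyz": [0,0,-2],"roll": 0},{"hand": -0.5,"xyz": [0,0,0],"roll": 0},{"hand": -0.5,"xyz": [0,0,0],"roll": 0}]}}

```text
time_s: 19.45
ee_pos: [0.5958, 0.0427, 0.1459]
tcp_rot: [0.352, 3.121, -0.0]
wrist_force: [0.4, -0.8, -0.0]
finger_gap: 0.0642
gripper_force: 0.0
```

Run:
```python
from h import *
S=vision.camera("side");s=readout.get_state();print(s["ee_pos"],yawdeg(),s["wrist_force"],s["finger_gap"])
crop("side",S,230,130,110,130,4.5,"pics/c8.png")
print((proj("side",[s["ee_pos"]])-(230,130))*4.5)
```

```text
[0.59616402 0.04264334 0.14638339] 77.13634337539737 [0.12327459 0.20548794 0.32012964] 0.06406525288602169
[[187.44189534 308.98443556]]
```

View pics/c8.png

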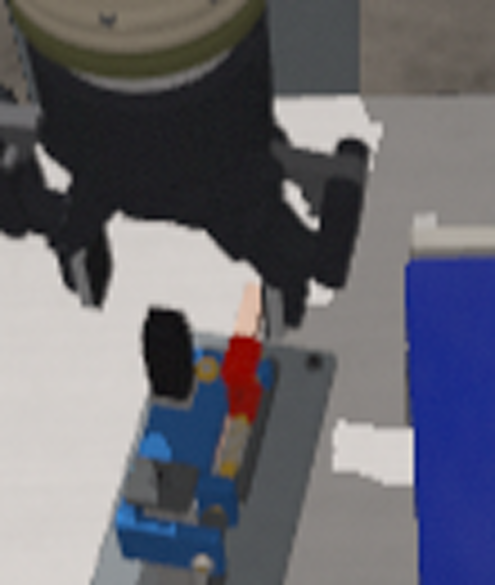

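Left fingertip at (95,300), right at (290,320); they straddle the post (168,350) and roller (240,360). I correct x by -2.5 mm and descend.

Request:
{"name": "servo_tool", "arguments": {"commands": [{"hand": -0.5,"xyz": [-0.25,0.05,-2],"roll": 0},{"hand": -0.5,"xyz": [0,0,-2],"roll": 0},{"hand": -0.5,"xyz": [0,0,-1.3],"roll": 0},{"hand": -0.5,"xyz": [0,0,0],"roll": 0},{"hand": -0.5,"xyz": [0,0,0],"roll": 0}]}}

```text
time_s: 20.0
ee_pos: [0.594, 0.043, 0.0928]
tcp_rot: [0.352, 3.12, -0.0]
wrist_force: [0.0, -0.0, 0.1]
finger_gap: 0.064
gripper_force: 0.0
```

Request:
{"name": "servo_tool", "arguments": {"commands": [{"hand": -0.2,"xyz": [0,0,0],"roll": 0},{"hand": -0.1,"xyz": [0,0,0],"roll": 0},{"hand": -0.1,"xyz": [0,0,0],"roll": 0}], "newtons": 30}}

```text
time_s: 20.3
ee_pos: [0.5942, 0.0439, 0.0931]
tcp_rot: [0.352, 3.119, 0.003]
wrist_force: [0.8, 4.8, 3.3]
finger_gap: 0.0471
gripper_force: 2.6
```

Request:
{"name": "servo_tool", "arguments": {"commands": [{"hand": 0.0,"xyz": [0,-0.1,0],"roll": 0},{"hand": 0.2,"xyz": [0,0,0],"roll": 0},{"hand": 0.4,"xyz": [0,0,0],"roll": 0},{"hand": 0.4,"xyz": [0,0,0],"roll": 0},{"hand": 0.4,"xyz": [0,0,0],"roll": 0}], "newtons": 40}}

```text
time_s: 20.8
ee_pos: [0.5937, 0.0417, 0.0917]
tcp_rot: [0.353, 3.121, -0.0]
wrist_force: [1.3, -3.2, -3.8]
finger_gap: 0.0379
gripper_force: 42.8
```

Request:
{"name": "servo_tool", "arguments": {"commands": [{"hand": 0.4,"xyz": [0,0,-0.1],"roll": 0},{"hand": 0.4,"xyz": [0,0,-0.15],"roll": 0},{"hand": 0.4,"xyz": [0,0,-0.15],"roll": 0},{"hand": 0.4,"xyz": [0,0,-0.15],"roll": 0},{"hand": 0.4,"xyz": [0,0,-0.15],"roll": 0},{"hand": 0.4,"xyz": [0,0,0],"roll": 0},{"hand": 0.4,"xyz": [0,0,0],"roll": 0}]}}

```text
time_s: 21.5
ee_pos: [0.5937, 0.0417, 0.0846]
tcp_rot: [0.352, 3.121, -0.001]
wrist_force: [2.7, -4.7, -4.5]
finger_gap: 0.0377
gripper_force: 43.1
```

Request:
{"name": "servo_tool", "arguments": {"commands": [{"hand": 0.4,"xyz": [0,0,-0.2],"roll": 0},{"hand": 0.4,"xyz": [0,0,-0.2],"roll": 0},{"hand": 0.4,"xyz": [0,0,-0.2],"roll": 0},{"hand": 0.4,"xyz": [0,0,-0.2],"roll": 0},{"hand": 0.4,"xyz": [0,0,0],"roll": 0},{"hand": 0.4,"xyz": [0,0,0],"roll": 0}]}}

```text
time_s: 22.1
ee_pos: [0.5937, 0.0417, 0.0766]
tcp_rot: [0.353, 3.121, -0.0]
wrist_force: [2.0, -4.8, -4.9]
finger_gap: 0.0383
gripper_force: 43.1
```

Request:
{"name": "servo_tool", "arguments": {"commands": [{"hand": 0.4,"xyz": [0,0,-0.2],"roll": 0},{"hand": 0.4,"xyz": [0,0,-0.2],"roll": 0},{"hand": 0.4,"xyz": [0,0,-0.2],"roll": 0},{"hand": 0.4,"xyz": [0,0,-0.1],"roll": 0},{"hand": 0.4,"xyz": [0,0,0],"roll": 0},{"hand": 0.4,"xyz": [0,0,0],"roll": 0}]}}

```text
time_s: 22.7
ee_pos: [0.5937, 0.0417, 0.0696]
tcp_rot: [0.353, 3.121, -0.0]
wrist_force: [2.3, -4.5, -4.6]
finger_gap: 0.0377
gripper_force: 43.1
```

Run:
```python
from h import *
S=vision.camera("side");s=readout.get_state();print(s["ee_pos"],s["wrist_force"])
def red(S):
    h=cv2.cvtColor(S,cv2.COLOR_RGB2HSV);return cv2.inRange(h,(0,150,120),(6,255,255))|cv2.inRange(h,(174,150,120),(180,255,255))
def blue(S):
    h=cv2.cvtColor(S,cv2.COLOR_RGB2HSV);m=cv2.inRange(h,(98,120,60),(112,255,255))[225:270,245:300];return [cv2.boundingRect(c) for c in cv2.findContours(m,0,1)[0] if cv2.contourArea(c)>20]
for n,I in(("now",S),("top notch",np.load("s3.npy")),("start",np.load("side.npy"))):
    print(n,[cv2.boundingRect(c) for c in cv2.findContours(red(I)[150:300,230:330],0,1)[0]],blue(I))
```

```text
[0.59369399 0.04173319 0.06964979] [ 2.90086491 -4.46155249 -4.54253456]
now [(54, 77, 2, 1), (47, 62, 6, 11)] [(12, 17, 24, 21), (19, 0, 20, 28)]
top notch [(49, 55, 9, 17)] [(11, 16, 24, 17), (16, 0, 22, 22)]
start [(52, 76, 2, 2), (50, 61, 9, 11)] [(12, 17, 24, 21), (19, 0, 19, 27)]
```

Request:
{"name": "servo_tool", "arguments": {"commands": [{"hand": 0.4,"xyz": [0,0,-0.1],"roll": 0},{"hand": 0.4,"xyz": [0,0,-0.1],"roll": 0},{"hand": 0.4,"xyz": [0,0,0],"roll": 0},{"hand": 0.4,"xyz": [0,0,0],"roll": 0}]}}

```text
time_s: 23.15
ee_pos: [0.5937, 0.0417, 0.0677]
tcp_rot: [0.352, 3.121, -0.001]
wrist_force: [2.8, -5.0, -4.0]
finger_gap: 0.0378
gripper_force: 43.1
```

Request:
{"name": "servo_tool", "arguments": {"commands": [{"hand": 0.4,"xyz": [0,0,-0.1],"roll": 0},{"hand": 0.4,"xyz": [0,0,0],"roll": 0},{"hand": 0.4,"xyz": [0,0,0],"roll": 0}]}}

```text
time_s: 23.45
ee_pos: [0.5937, 0.0417, 0.0667]
tcp_rot: [0.352, 3.121, -0.001]
wrist_force: [2.9, -4.9, -4.1]
finger_gap: 0.0377
gripper_force: 43.1
```

Request:
{"name": "servo_tool", "arguments": {"commands": [{"hand": 0.4,"xyz": [0,0,-0.05],"roll": 0},{"hand": 0.4,"xyz": [0,0,0],"roll": 0},{"hand": 0.4,"xyz": [0,0,0],"roll": 0}]}}

```text
time_s: 23.75
ee_pos: [0.5937, 0.0417, 0.0666]
tcp_rot: [0.352, 3.121, -0.001]
wrist_force: [0.9, -5.6, -0.9]
finger_gap: 0.0377
gripper_force: 43.5
```

Request:
{"name": "servo_tool", "arguments": {"commands": [{"hand": 0.4,"xyz": [0,0,-0.05],"roll": 0},{"hand": 0.4,"xyz": [0,0,0],"roll": 0},{"hand": 0.4,"xyz": [0,0,0],"roll": 0}]}}

```text
time_s: 24.05
ee_pos: [0.5937, 0.0417, 0.0665]
tcp_rot: [0.352, 3.121, -0.001]
wrist_force: [0.3, -5.3, 2.2]
finger_gap: 0.0377
gripper_force: 43.7
```

Request:
{"name": "servo_tool", "arguments": {"commands": [{"hand": 0.4,"xyz": [0,0,0.03],"roll": 0},{"hand": 0.0,"xyz": [0,0,0],"roll": 0},{"hand": -0.3,"xyz": [0,0,0],"roll": 0},{"hand": -0.5,"xyz": [0,0,0],"roll": 0},{"hand": -0.5,"xyz": [0,0,0],"roll": 0}]}}

```text
time_s: 24.55
ee_pos: [0.5933, 0.0422, 0.0662]
tcp_rot: [-0.352, -3.121, 0.0]
wrist_force: [0.2, -0.4, 0.9]
finger_gap: 0.0641
gripper_force: 0.0
```

Request:
{"name": "servo_tool", "arguments": {"commands": [{"hand": -0.5,"xyz": [0,0,1],"roll": 0},{"hand": -0.5,"xyz": [0,0,2],"roll": 0},{"hand": -0.5,"xyz": [0,0,4],"roll": 0},{"hand": -0.5,"xyz": [0,0,4],"roll": 0},{"hand": -0.5,"xyz": [-3,0,2],"roll": 0},{"hand": -0.5,"xyz": [-4.5,0,0],"roll": 0},{"hand": -0.5,"xyz": [-4.5,0,0],"roll": 0},{"hand": -0.5,"xyz": [-4.5,0,0],"roll": 0}]}}

```text
time_s: 25.35
ee_pos: [0.4266, 0.0421, 0.1968]
tcp_rot: [0.352, 3.121, -0.0]
wrist_force: [-0.0, -0.4, 0.4]
finger_gap: 0.0641
gripper_force: 0.0
```

Request:
{"name": "servo_tool", "arguments": {"commands": [{"hand": -0.5,"xyz": [-4,0,0],"roll": 0},{"hand": -0.5,"xyz": [-3,0,0],"roll": 0},{"hand": -0.5,"xyz": [0,0,0],"roll": 0},{"hand": -0.5,"xyz": [0,0,0],"roll": 0}]}}

```text
time_s: 25.75
ee_pos: [0.3588, 0.0419, 0.197]
tcp_rot: [0.352, 3.119, -0.0]
wrist_force: [0.4, 1.2, 0.1]
finger_gap: 0.0641
gripper_force: 0.0
```

Run:
```python
from h import *
S=vision.camera("side");T=vision.camera("top");s=readout.get_state();print(s["time_s"],s["ee_pos"],s["wrist_force"])
def red(S):
    h=cv2.cvtColor(S,cv2.COLOR_RGB2HSV);return cv2.inRange(h,(0,150,120),(6,255,255))|cv2.inRange(h,(174,150,120),(180,255,255))
def blue(S):
    h=cv2.cvtColor(S,cv2.COLOR_RGB2HSV);m=cv2.inRange(h,(98,120,60),(112,255,255))[225:270,245:300];return [cv2.boundingRect(c) for c in cv2.findContours(m,0,1)[0] if cv2.contourArea(c)>20]
for n,I in(("now",S),("start",np.load("side.npy"))):print(n,[cv2.boundingRect(c) for c in cv2.findContours(red(I)[150:300,230:330],0,1)[0]],blue(I))
e,P,a=bar("top",T,(345,185,375,225),.034);print("bar end",(e-(320,125))*4.5,P,a)
D=cv2.absdiff(T,np.load("top.npy"))[140:192,270:295].max(2);print("collets diff",(D>60).sum())
```

```text
25.85 [0.35943143 0.04185329 0.19656329] [ 0.22334275 -0.17574419 -0.44012686]
now [(52, 77, 2, 2), (50, 62, 8, 11)] [(12, 17, 24, 22), (19, 0, 19, 28)]
start [(52, 76, 2, 2), (50, 61, 9, 11)] [(12, 17, 24, 21), (19, 0, 19, 27)]
bar end [[196.63439941 286.75147247]
 [176.13720703 419.98267365]] [[0.57288828 0.04794559 0.034     ]
 [0.50863876 0.05972822 0.034     ]] 169.60807463445798
collets diff 0
```

```bash
python3 -c "
from station import job
print(job.close_job())"
```

```text
the job is handed in; nothing more can be done
None
```

The copper bar is clamped and the job handed in after about 26 s of the 64 s: the bar is home against the end stop, the pad rests on it at roughly 7 N by the wrist reading just before letting go, and the collets are untouched; no verdict came back.

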